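# Put the colour-coded dough scrapers back in their spring clips

### The arm

A 7-joint arm with a two-finger parallel gripper is mounted at the origin on a cart in front of the work surface, level with it; the furniture and walls round the work are solid. World frame = base frame: x ahead of the robot, y to its left, z up, the work surface at z = 0. Lengths are in mm, angles in rad, forces in N, time in s.
With the tool pointing down it reaches from about 400 to 875 mm from the base axis. Payload 19.3 kg.
Tool frame: the origin (TCP) lies at the very end of the fingers, on their centre line; the grasp point (between the pads) lies 19 mm behind it (grip_point_offset is the z of the grasp point in the tool frame, in mm); z points along the fingers, y is the line along which they close (so a half turn about z gives the same grasp; the last joint's range is limited). The gripper opens to 85 mm and grips with 20 to 120 N. Pads are 22 mm wide; open, the fingers measure 114 mm over their backs; the gripper's body (76 mm by 85 mm) begins 54 mm behind the grasp point. The pads swing forward as they close: fully open they stand 13 mm farther back than shut.
Start: joints at [1.273, 0.521, -0.036, 1.599, 0.021, 1.021, -0.113], TCP at [141.119, -608.851, 231.291] pointing down, gripper open.
Joint ranges: [-2.91, 2.91], [-0.3, 2.13], [-1.5, 1.42], [0.17, 2.43], [-1.26, 4.41], [0.16, 1.93], [-2.52, 2.52]. Speed limits (rad/s): [1.89, 1.89, 2.39, 2.39, 3.01, 3.01, 3.01].

### API

Orientations are given as a 3x3 rotation matrix whose columns are the frame's x, y, z axes.
In Python, from workcell import movep, movel, goto_joints, open_gripper, clamp, wait, inverse_kinematics, read_state, camera, PlanningError, finish_job, grip_point_offset gives the robot as it stands. Calls block until the motion is done:
- movep(position, orientation): joint-space move of the TCP to a pose.
- movel(position, frame=None, max_speed=150, guard=None): straight line of the TCP; frame=None keeps the orientation; max_speed is the mean speed in mm/s. With guard (N) it stops when the force on the tool has changed by that much, and returns True; else False.
- goto_joints(angles): joint-space move.
- open_gripper() and clamp(): open the fingers fully, or close them until they stop; the grip force is fixed at half the most.
- wait(seconds).
- inverse_kinematics(position, orientation): joint angles nearest the present ones, or None.
- read_state(): the state.
- camera(name): name is "side" or "top"; returns a dict with "image" (400x640x3 uint8, blue, green, red), "range_z" (400x640 float32, mm along the optical axis (not along the pixel's ray), 0 where there is no reading), "fx", "fy", "cx", "cy" (pixels), "cam_to_world" (4x4, takes a point from camera to world coordinates). Camera axes: x right, y up, looking along -z (the intrinsics and any distortion apply to the point x, -y, -z); pixel columns grow to the right and rows downward; lengths in mm; the calibration is good to about 2 mm. A picture is of the moment at which its call begins.
A pose or a line that the arm cannot do raises PlanningError and nothing moves.
- finish_job(): hands the job in; it is judged then, once.
The state is a dict: "time": time; "qpos": joint angles; "qvel": joint speeds; "joint_efforts": joint torques, N m; "eef_pos": TCP position; "tool_rot": TCP orientation; "ft_force": force on the tool from outside, world axes, zero at the start; "torque": the same for the moment, N m; "finger_gap": finger opening in mm; "gripper_force": force on a finger pad.
Only numpy, scipy, OpenCV 4.12 (cv2) and the standard library are available. Lean on these libraries where they do the work, as an engineer would, in place of code of your own. Each camera call takes 0.05 s, during which the arm holds its last target. There are 200 camera calls.

### The job

The four dough scrapers in the wire draining rack are dry: put them back on the clip rack, each in the spring clip of its handle's colour. Press each blade straight down until it is fully home in its clip, upright and centred along it, and let go. Leave the small glass and the pepper jar where they stand.

Things in the scene. Friction and masses are not known exactly. Their poses are not given: they have to be found in the camera images.
- scraper_red: Dough scraper, red handle. Steel blade 100 long x 3 thick; red plastic handle along its top, 104 long x 20 wide x 24 high; 100 mm high in all, 0.13 kg. Origin: middle of the blade's bottom edge. x across (thickness), y along the blade, z up; handle's middle at z=88 mm, top 100. It stands blade down, one of a row of four 56 mm apart in the steel wire draining rack.
- scraper_blue: Dough scraper, blue handle. Steel blade 100 long x 3 thick; blue plastic handle along its top, 104 long x 20 wide x 24 high; 100 mm high in all, 0.13 kg. Origin: middle of the blade's bottom edge. x across (thickness), y along the blade, z up; handle's middle at z=88 mm, top 100. The draining rack's wire hoops reach 45 mm above the bottom edge and grip nothing: it lifts straight out.
- scraper_green: Dough scraper, green handle. Steel blade 100 long x 3 thick; green plastic handle along its top, 104 long x 20 wide x 24 high; 100 mm high in all, 0.13 kg. Origin: middle of the blade's bottom edge. x across (thickness), y along the blade, z up; handle's middle at z=88 mm, top 100. Pinch the handle across x; both faces and both ends of a scraper are alike.
- scraper_yellow: Dough scraper, yellow handle. Steel blade 100 long x 3 thick; yellow plastic handle along its top, 104 long x 20 wide x 24 high; 100 mm high in all, 0.13 kg. Origin: middle of the blade's bottom edge. x across (thickness), y along the blade, z up; handle's middle at z=88 mm, top 100. The blade is clear for 76 mm below the handle.
- clip_red: Red spring clip for a blade, fixed: base and side walls 100 long x 46 wide, two steel jaws between. Origin: centre of underside. x across, y along the clip, z up. Jaw lips at z=53 mm are 18 apart, narrowing to a closed nip at z=30 over x=0. Fully home: blade's bottom edge on the groove floor at z=8. A blade pushed straight down the middle parts the jaws; its weight alone does not carry it in.
- clip_blue: Blue spring clip for a blade, fixed: base and side walls 100 long x 46 wide, two steel jaws between. Origin: centre of underside. x across, y along the clip, z up. Jaw lips at z=53 mm are 18 apart, narrowing to a closed nip at z=30 over x=0. Fully home: blade's bottom edge on the groove floor at z=8. Pushing a blade in takes some 5 to 12 N; the jaws then hold it upright.
- clip_green: Green spring clip for a blade, fixed: base and side walls 100 long x 46 wide, two steel jaws between. Origin: centre of underside. x across, y along the clip, z up. Jaw lips at z=53 mm are 18 apart, narrowing to a closed nip at z=30 over x=0. Fully home: blade's bottom edge on the groove floor at z=8. Blade and clip are equally long: ends flush when centred.
- clip_yellow: Yellow spring clip for a blade, fixed: base and side walls 100 long x 46 wide, two steel jaws between. Origin: centre of underside. x across, y along the clip, z up. Jaw lips at z=53 mm are 18 apart, narrowing to a closed nip at z=30 over x=0. Fully home: blade's bottom edge on the groove floor at z=8. The clips are parallel, 56 mm apart in a row along x on a low aluminium rack.
- glass: Small clear drinking glass, 49 wide x 62 high (mm), right of the racks; not part of the job. Origin: centre of its foot, z up.
- pepper: Pepper jar with a dark lid, 44 wide x 96 high (mm), right of the racks; not part of the job. Origin: centre of its foot, z up.

How it is judged (in metres and radians):
At the end, for the whole second after the job is handed in: Every scraper stands in the clip of its own colour: bottom edge of the blade within 3.5 mm of the groove's floor, within 5 mm of the clip's middle line and centred along it to 12 mm, turned less than 0.12 rad from the clip and tilted less than 0.15 rad, at rest and released (x of scraper_red in the frame of clip_red between -0.005 and 0.005 m and y of scraper_red in the frame of clip_red between -0.012 and 0.012 m and z of scraper_red in the frame of clip_red below 0.0115 m and angle between each of scraper_red, scraper_blue, scraper_green, scraper_yellow's own z axis and vertical below 0.15 rad and angle between the y axis of scraper_red and the y axis of clip_red, either way round below 0.12 rad and linear speed of each of scraper_red, scraper_blue, scraper_green, scraper_yellow below 0.02 m/s and angular speed of each of scraper_red, scraper_blue, scraper_green, scraper_yellow below 0.2 rad/s and x of scraper_blue in the frame of clip_blue between -0.005 and 0.005 m and y of scraper_blue in the frame of clip_blue between -0.012 and 0.012 m and z of scraper_blue in the frame of clip_blue below 0.0115 m and angle between the y axis of scraper_blue and the y axis of clip_blue, either way round below 0.12 rad and x of scraper_green in the frame of clip_green between -0.005 and 0.005 m and y of scraper_green in the frame of clip_green between -0.012 and 0.012 m and z of scraper_green in the frame of clip_green below 0.0115 m and angle between the y axis of scraper_green and the y axis of clip_green, either way round below 0.12 rad and x of scraper_yellow in the frame of clip_yellow between -0.005 and 0.005 m and y of scraper_yellow in the frame of clip_yellow between -0.012 and 0.012 m and z of scraper_yellow in the frame of clip_yellow below 0.0115 m and angle between the y axis of scraper_yellow and the y axis of clip_yellow, either way round below 0.12 rad); the robot touches nothing.
It fails at once if the small glass was moved more than 30 mm (distance of glass from where it was at the start of the episode above 0.03 m).
It fails at once if the pepper jar was moved more than 30 mm (distance of pepper from where it was at the start of the episode above 0.03 m).
It also fails if it takes over 96 s, if anything falls off the work surface, if the arm or the gripper's body presses on something with over 40 N, if the wrist force passes 120 N, or if a joint passes its speed limit or range.

## Working session

There is one attempt and no reset: what is moved stays moved. The work goes in short steps, each a Python script; the robot and the scene stay as the last script left them, time stands still between calls to the robot, and variables do not carry over. Pictures are saved under pics/ and viewed, at most 14 in all, crops included, and the job is handed in when it is done.

```bash
mkdir -p pics; ls; python3 - <<'E'
from workcell import *
import cv2,numpy as np
for n in("top","side"):
    c=camera(n); cv2.imwrite(f"pics/{n}0.png",c["image"]); np.save(f"{n}0.npy",c,allow_pickle=True)
    print(n,c["fx"],c["fy"],c["cx"],c["cy"],np.round(c["cam_to_world"],3).tolist(),[k for k in c],(c["range_z"]>0).mean())
s=read_state();print(s["time"],s["finger_gap"],s["tool_rot"],grip_point_offset)
E
```

```text
pics
top 491.30728725983374 491.30728725983374 316.8069593937331 198.53892064849313 [[0.009, 0.986, -0.169, 311.788], [-1.0, 0.013, 0.022, 86.576], [0.024, 0.169, 0.985, 1165.33], [0.0, 0.0, 0.0, 1.0]] ['image', 'range_z', 'fx', 'fy', 'cx', 'cy', 'cam_to_world'] 0.7918203125
side 407.8802297852288 407.8802297852288 327.2084166059283 201.94857711014575 [[0.841, 0.295, -0.453, 102.942], [-0.54, 0.472, -0.696, -553.678], [0.009, 0.831, 0.557, 540.966], [0.0, 0.0, 0.0, 1.0]] ['image', 'range_z', 'fx', 'fy', 'cx', 'cy', 'cam_to_world'] 0.88258984375
0.1 85.42964816594105 [[ 9.74175797e-01  2.25790695e-01 -2.79458911e-04]
 [ 2.25790859e-01 -9.74175359e-01  9.25966484e-04]
 [-6.31673695e-05 -9.65153405e-04 -9.99999532e-01]] -18.700000000000003
```

View pics/top0.png

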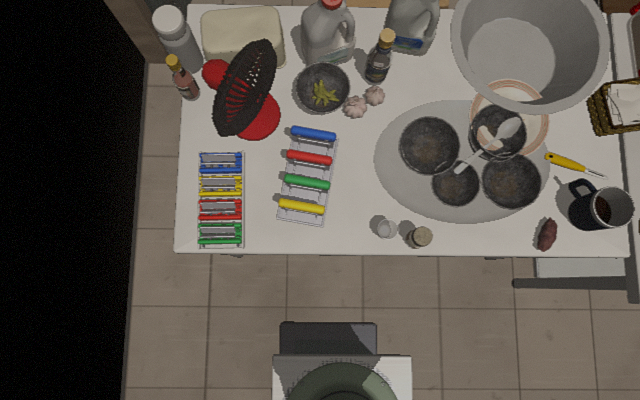

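View pics/side0.png

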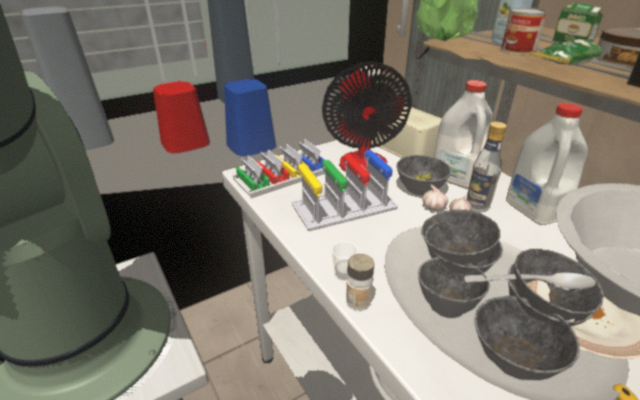

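The top view shows the scrapers (blue, red, green, yellow) at about (315,134), (310,157), (307,182) and (301,206). The clips (blue, yellow, red, green) are at x≈220 and y≈162, 185, 208 and 234. A fan stands just beyond the blue clip, around (245,90).

```bash
cat > vis.py <<'E'
import cv2,numpy as np
HUE={"red":[(0,8),(172,180)],"blue":[(100,125)],"green":[(50,85)],"yellow":[(22,34)]}
def points(c):
    "world point per pixel, from the depth image"
    v,u=np.mgrid[:400,:640]; d=c["range_z"]
    P=np.stack([(u-c["cx"])/c["fx"]*d,-(v-c["cy"])/c["fy"]*d,-d,np.ones_like(d)],-1)
    return (P@np.array(c["cam_to_world"]).T)[...,:3]
def mask(c,col,box=None,smin=110,vmin=50):
    h=cv2.cvtColor(c["image"],cv2.COLOR_BGR2HSV)
    m=np.zeros((400,640),bool)
    for a,b in HUE[col]: m|=(h[...,0]>=a)&(h[...,0]<=b)
    m&=(h[...,1]>smin)&(h[...,2]>vmin)
    if box:
        k=np.zeros_like(m);x0,y0,x1,y1=box;k[y0:y1,x0:x1]=1;m&=k
    return m
def ray(c,uv,z):
    "pixels (n,2) cast onto the plane at height z"
    uv=np.atleast_2d(uv).astype(float);T=np.array(c["cam_to_world"])
    d=np.c_[(uv[:,0]-c["cx"])/c["fx"],-(uv[:,1]-c["cy"])/c["fy"],-np.ones(len(uv))]@T[:3,:3].T
    return T[:3,3]+d*((z-T[2,3])/d[:,2])[:,None]
E
python3 - <<'E'
from vis import *
c=np.load("top0.npy",allow_pickle=True).item();P=points(c)
for nm,box in(("scr",(265,120,345,230)),("clip",(192,145,250,252))):
    for col in HUE:
        m=mask(c,col,box);Q=P[m&(c["range_z"]>0)]
        z=Q[:,2];print(nm,col,m.sum(),"z pct",np.percentile(z,[2,10,50,90,98]).round(),end=" ")
        zt=np.percentile(z,80) if nm=="scr" else np.percentile(z,90)
        T=Q[abs(z-zt)<6]
        r=cv2.minAreaRect(T[:,:2].astype(np.float32));print(np.round(r[0]),np.round(r[1]),round(r[2],1),"mean",T.mean(0).round(1))
# fan/obstacles: height near
F=P[60:140,205:285].reshape(-1,3);F=F[(F[:,2]>60)]
print("fan",F.min(0),F.max(0)); 
for z in(50,100,150,200,250): 
    G=F[F[:,2]>z]; print(z,np.percentile(G,2,axis=0).round(),np.percentile(G,98,axis=0).round()) if len(G) else 0
print("table",P[150,265],P[235,270], P[240,195])
i=c["image"][100:270,170:350];cv2.imwrite("pics/topc.png",cv2.resize(i,None,fx=3.5,fy=3.5,interpolation=cv2.INTER_CUBIC))
E
```

```text
scr red 589 z pct [ 12.  16. 106. 110. 112.] [588.  81.] [101.  19.] 80.4 mean [588.   81.3 107.9]
scr blue 392 z pct [ 97. 102. 108. 111. 112.] [643.  72.] [100.  18.] 80.7 mean [642.9  73.2 108.1]
scr green 372 z pct [102. 105. 108. 110. 112.] [532.  85.] [100.  19.] 80.1 mean [531.9  85.  107.9]
scr yellow 426 z pct [ 99. 104. 108. 110. 112.] [478.  97.] [102.  20.] 80.1 mean [477.9  97.4 108.1]
clip red 436 z pct [15. 19. 34. 38. 41.] [479. 287.] [46. 97.] 2.4 mean [474.2 285.2  36.5]
clip blue 363 z pct [17. 20. 34. 38. 41.] [590. 291.] [46. 97.] 1.4 mean [581.  288.5  36.3]
clip green 343 z pct [16. 19. 36. 39. 40.] [422. 285.] [44. 97.] 1.6 mean [418.5 282.7  36.7]
clip yellow 437 z pct [16. 18. 34. 38. 41.] [534. 289.] [46. 96.] 1.4 mean [529.1 286.8  36.4]
fan [311.78830865  86.57586546  61.4004635 ] [ 834.17706908  306.25317008 1165.32980796]
50 [623. 162. 109.] [779. 296. 277.]
100 [623. 162. 116.] [777. 296. 277.]
150 [623. 162. 154.] [771. 297. 278.]
200 [628. 166. 202.] [752. 273. 280.]
250 [312.  87. 250.] [ 739.  257. 1165.]
table [631.05651683 188.14511271  -1.22742324] [423.01723481 170.78026711  -1.14238408] [409.36339105 347.52282405  -2.52138796]
```

View pics/topc.png

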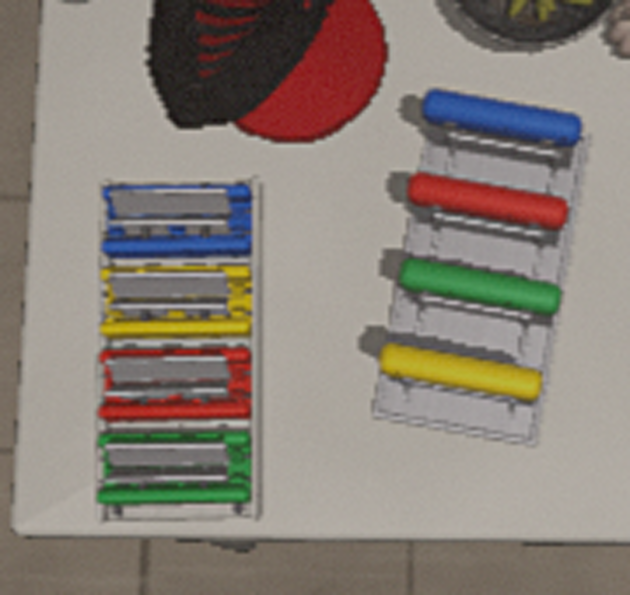

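```bash
cat > rob.py <<'E'
from workcell import *
import numpy as np
def R(deg,flip=1):
    "tool down, closing axis (y) at angle deg from world x"
    a=np.radians(deg);y=flip*np.array([np.cos(a),np.sin(a),0]);z=np.array([0,0,-1.])
    return np.c_[np.cross(y,z),y,z]
SA=-9.7; CA=1.8
SCR={"blue":(643,72),"red":(588,81.2),"green":(532,85+4.5),"yellow":(477.5,98)}
CLIP={"blue":(590.2,290.6),"yellow":(534.3,288.9),"red":(478.3,287.1),"green":(422.3,285.4)}
E
python3 - <<'E'
from vis import *; from rob import *
c=np.load("top0.npy",allow_pickle=True).item();P=points(c)
F=P[(c["range_z"]>0)&(c["range_z"]<1140)]
S=F[(F[:,0]>595)&(F[:,0]<720)&(F[:,1]>150)&(F[:,1]<400)&(F[:,2]>60)]
for x in range(600,720,15):
    G=S[(S[:,0]>=x)&(S[:,0]<x+15)]
    if len(G): print("fan x",x,"y",G[:,1].min().round(),G[:,1].max().round(),"z",G[:,2].min().round(),G[:,2].max().round())
# handles: line-fit along row, and cross profile of heights
for col in SCR:
    m=mask(c,col,(265,120,345,230))&(P[...,2]>95);Q=P[m]
    a=np.radians(SA);w=Q[:,:2]@[np.cos(a),np.sin(a)];l=Q[:,:2]@[-np.sin(a),np.cos(a)]
    w0=(w.min()+w.max())/2;l0=(l.min()+l.max())/2
    ctr=w0*np.array([np.cos(a),np.sin(a)])+l0*np.array([-np.sin(a),np.cos(a)])
    print(col,"w,l",w0.round(1),l0.round(1),"ext",np.ptp(w).round(1),np.ptp(l).round(1),"ctr",ctr.round(1),"prof",[Q[abs(w-w0-k)<2][:,2].mean().round(1) for k in(-8,-4,0,4,8)])
for f in(1,-1):
    for p,d in[((*SCR["yellow"],230),SA),((*SCR["blue"],100),SA),((*CLIP["blue"],90),CA),((*CLIP["green"],90),CA)]:
        q=inverse_kinematics(p,R(d,f)); print(f,p,None if q is None else np.round(q,2))
E
```

```text
fan x 600 y 253.0 329.0 z 61.0 70.0
fan x 615 y 237.0 278.0 z 121.0 219.0
fan x 630 y 221.0 285.0 z 107.0 246.0
fan x 645 y 212.0 284.0 z 100.0 259.0
fan x 660 y 201.0 280.0 z 91.0 268.0
fan x 675 y 194.0 274.0 z 92.0 277.0
fan x 690 y 186.0 269.0 z 84.0 280.0
fan x 705 y 177.0 289.0 z 81.0 283.0
blue w,l 461.7 179.4 ext 337.9 101.0 ctr [485.3  99.1] prof [np.float64(nan), np.float64(nan), np.float64(nan), np.float64(nan), np.float64(nan)]
red w,l 434.3 179.5 ext 283.2 102.6 ctr [458.4 103.8] prof [np.float64(nan), np.float64(nan), np.float64(nan), np.float64(nan), np.float64(nan)]
green w,l 510.1 173.5 ext 19.0 99.6 ctr [532.   85.1] prof [np.float64(105.7), np.float64(107.9), np.float64(108.2), np.float64(108.6), np.float64(107.2)]
yellow w,l 454.9 176.2 ext 20.3 102.9 ctr [478.1  97.1] prof [np.float64(105.1), np.float64(108.3), np.float64(108.6), np.float64(108.5), np.float64(107.2)]
1 (477.5, 98, 230) [ 0.48  0.48 -1.06  1.92  0.49  1.03 -0.97]
1 (643, 72, 100) [ 0.14  0.76 -0.54  1.62  0.47  0.9  -0.75]
1 (590.2, 290.6, 90) [-0.01  0.9  -0.9   1.58  0.78  1.05 -1.1 ]
1 (422.3, 285.4, 90) [-0.1   0.69 -0.85  1.98  0.73  0.8  -1.34]
-1 (477.5, 98, 230) [ 0.59  0.59 -1.27  1.91  0.63  1.12  2.04]
-1 (643, 72, 100) [ 0.5   1.08 -1.28  1.6   1.07  1.3   2.01]
-1 (590.2, 290.6, 90) [ 0.14  1.11 -1.28  1.57  1.09  1.31  1.88]
-1 (422.3, 285.4, 90) [ 0.13  0.94 -1.28  1.97  1.04  1.11  1.56]<stdin>:14: RuntimeWarning: Mean of empty slice.
  ret = ret.dtype.type(ret / rcount)
```

```bash
python3 - <<'E'
from vis import *; from rob import *
c=np.load("top0.npy",allow_pickle=True).item();P=points(c)
a=np.radians(SA)
for col in SCR:
    m=mask(c,col,(265,120,345,230))&(P[...,2]>95)&(P[...,2]<120);Q=P[m]
    w=Q[:,:2]@[np.cos(a),np.sin(a)];l=Q[:,:2]@[-np.sin(a),np.cos(a)]
    w0=(w.min()+w.max())/2;l0=(l.min()+l.max())/2
    print(col,w0.round(1),l0.round(1),"ext",np.ptp(w).round(1),np.ptp(l).round(1))
B=P[(c["range_z"]>0)];b=np.radians(CA)
for k,(x,y) in CLIP.items():
    d=B[:,:2]-[x,y];u=d@[np.cos(b),np.sin(b)];v=d@[-np.sin(b),np.cos(b)]
    S=(abs(v)<35);print(k,[(o,np.median(B[S&(abs(u-o)<2)][:,2]).round(),np.percentile(B[S&(abs(u-o)<2)][:,2],95).round()) for o in range(-24,25,4)])
t=read_state()["time"]
movep((477.8,97.4,150),R(SA,1));print(read_state()["time"]-t)
for n in("top","side"):
    c=camera(n);np.save(n+"1.npy",c,allow_pickle=True)
i=c["image"][50:250,220:420];cv2.imwrite("pics/s1.png",cv2.resize(i,None,fx=3,fy=3,interpolation=cv2.INTER_CUBIC))
s=read_state();print(s["time"],s["eef_pos"],s["finger_gap"],s["ft_force"])
E
```

```text
blue 621.5 179.4 ext 18.4 101.0
red 566.1 179.5 ext 19.6 102.6
green 510.1 173.5 ext 19.0 99.6
yellow 454.9 176.2 ext 20.3 102.9
blue [(-24, np.float64(14.0), np.float64(33.0)), (-20, np.float64(35.0), np.float64(41.0)), (-16, np.float64(37.0), np.float64(39.0)), (-12, np.float64(65.0), np.float64(68.0)), (-8, np.float64(26.0), np.float64(66.0)), (-4, np.float64(32.0), np.float64(57.0)), (0, np.float64(41.0), np.float64(45.0)), (4, np.float64(48.0), np.float64(55.0)), (8, np.float64(58.0), np.float64(66.0)), (12, np.float64(64.0), np.float64(68.0)), (16, np.float64(26.0), np.float64(26.0)), (20, np.float64(37.0), np.float64(40.0)), (24, np.float64(33.0), np.float64(36.0))]
yellow [(-24, np.float64(15.0), np.float64(34.0)), (-20, np.float64(36.0), np.float64(40.0)), (-16, np.float64(37.0), np.float64(39.0)), (-12, np.float64(36.0), np.float64(68.0)), (-8, np.float64(26.0), np.float64(66.0)), (-4, np.float64(32.0), np.float64(56.0)), (0, np.float64(44.0), np.float64(47.0)), (4, np.float64(48.0), np.float64(56.0)), (8, np.float64(59.0), np.float64(65.0)), (12, np.float64(65.0), np.float
[... 651 characters left out ...]
 np.float64(35.0), np.float64(39.0))]
green [(-24, np.float64(10.0), np.float64(33.0)), (-20, np.float64(35.0), np.float64(39.0)), (-16, np.float64(36.0), np.float64(39.0)), (-12, np.float64(22.0), np.float64(65.0)), (-8, np.float64(31.0), np.float64(67.0)), (-4, np.float64(49.0), np.float64(57.0)), (0, np.float64(43.0), np.float64(46.0)), (4, np.float64(48.0), np.float64(55.0)), (8, np.float64(58.0), np.float64(64.0)), (12, np.float64(65.0), np.float64(68.0)), (16, np.float64(36.0), np.float64(38.0)), (20, np.float64(37.0), np.float64(40.0)), (24, np.float64(34.0), np.float64(38.0))]
2.775
2.975 [477.97114468  96.87662018 149.96356396] 85.49607278948501 [ 0.57953244 -0.93430075 -0.5341734 ]
```

View pics/s1.png

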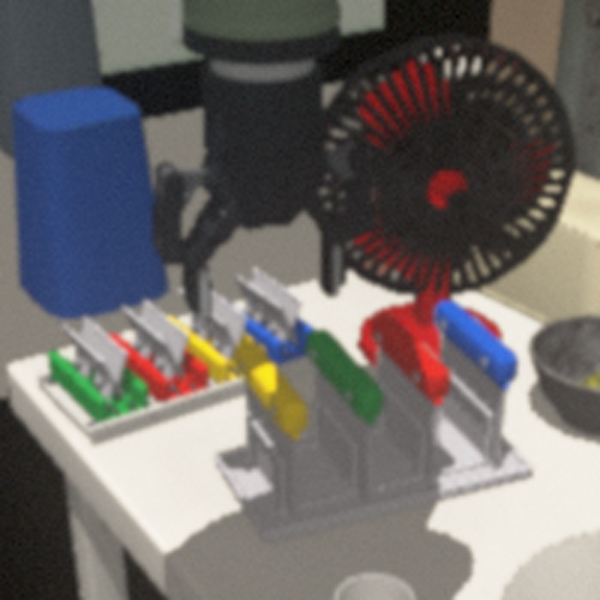

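The side view shows slender fingers above the yellow handle and handles with bevelled tops. The lips come out at z≈68 and the nip at about 43, so the clip origin is at z≈14.5. I'll grip shallowly, so that the open fingers stay above the neighbouring handle.

```bash
python3 - <<'E'
s=open("rob.py").read().split("SCR=")[0]+'''SCR={"blue":(642.4,69.8),"red":(587.8,79.1),"green":(532.6,88.5),"yellow":(478.2,97.8)}
CLIP={"blue":(590.2,290.6),"yellow":(534.3,288.9),"red":(478.3,287.1),"green":(422.3,285.4)}
Z0=14.5
def st(tag):
    s=read_state();print(tag,"t",round(s["time"],1),"pos",np.round(s["eef_pos"],1),"gap",round(s["finger_gap"],1),"F",np.round(s["ft_force"],1))
def pick(col,ztcp=101,bias=-2):
    a=np.radians(SA);p=np.array(SCR[col])+bias*np.array([np.cos(a),np.sin(a)])
    e=read_state()["eef_pos"]
    if np.linalg.norm(e[:2]-p)>8: movep((*p,150),R(SA))
    g=movel((*p,ztcp),R(SA),max_speed=80,guard=8);st(f"down guard={g}")
    if g: return False
    clamp();st("clamped")
    z=read_state()["eef_pos"][2]
    movel((*p,z+110),R(SA),max_speed=250);st("lifted")
    return True
'''
open("rob.py","w").write(s)
E
python3 - <<'E'
from vis import *; from rob import *
pick("yellow")
c=camera("side");i=c["image"][50:250,220:420];cv2.imwrite("pics/s2.png",cv2.resize(i,None,fx=3,fy=3,interpolation=cv2.INTER_CUBIC))
E
```

```text
down guard=False t 3.7 pos [476.3  98.4 101.1] gap 85.5 F [0.2 0.6 0.6]
clamped t 4.4 pos [476.6  98.1 101.3] gap 17.7 F [ 0.1 -1.6  6.2]
lifted t 5.0 pos [476.1  97.8 211.4] gap 17.7 F [ 0.4 -0.5 -2.1]
```

View pics/s2.png

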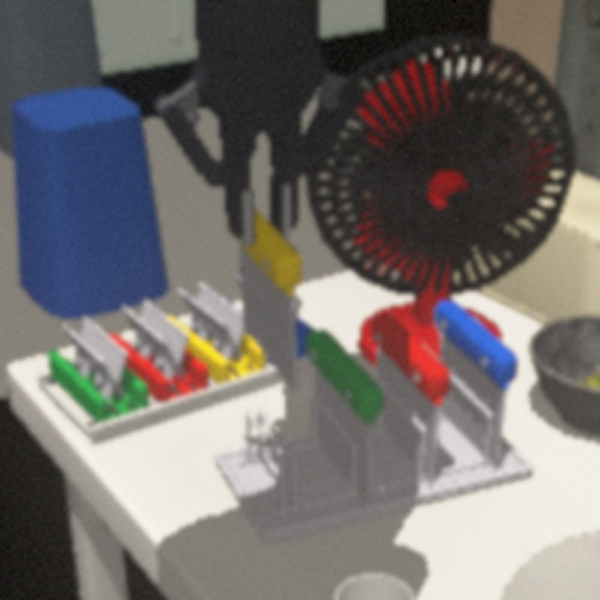

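The yellow scraper is lifted and hangs upright in the fingers (crop ~(270,250)), and the others are undisturbed.

```bash
sed -i 's/z+110/z+122/' rob.py; cat >> rob.py <<'E'
def place(col,zrel=126):
    p=CLIP[col]; Rc=R(CA)
    movep((*p,read_state()["eef_pos"][2]),Rc);st("above clip")
    movel((*p,168),Rc,max_speed=200)
    g=movel((*p,zrel),Rc,max_speed=60,guard=25);st(f"in nip guard={g}")
    open_gripper();st("open")
    movel((*p,zrel+25),Rc,max_speed=150);clamp()
def press(col,dy=0,zend=118):
    p=np.array(CLIP[col])+[0,dy];Rc=R(CA)
    g=movel((*p,zend),Rc,max_speed=40,guard=30);st(f"press guard={g}")
    movel((*p,170),Rc,max_speed=200)
E
python3 - <<'E'
from vis import *; from rob import *
place("yellow")
st("before press")
c=camera("side");i=c["image"][50:250,220:420];cv2.imwrite("pics/s3.png",cv2.resize(i,None,fx=3,fy=3,interpolation=cv2.INTER_CUBIC))
E
```

```text
above clip t 5.8 pos [533.9 288.8 209.8] gap 17.9 F [-0.2 -0.  -1.1]
in nip guard=False t 7.0 pos [534.1 288.8 125.7] gap 18.1 F [-0.2 -1.3 -3.7]
open t 7.7 pos [534.3 288.9 126. ] gap 85.2 F [-0.4  0.2  0.1]
before press t 8.8 pos [534.3 288.9 151. ] gap 0.1 F [ 0.3  0.1 -0.4]
```

View pics/s3.png

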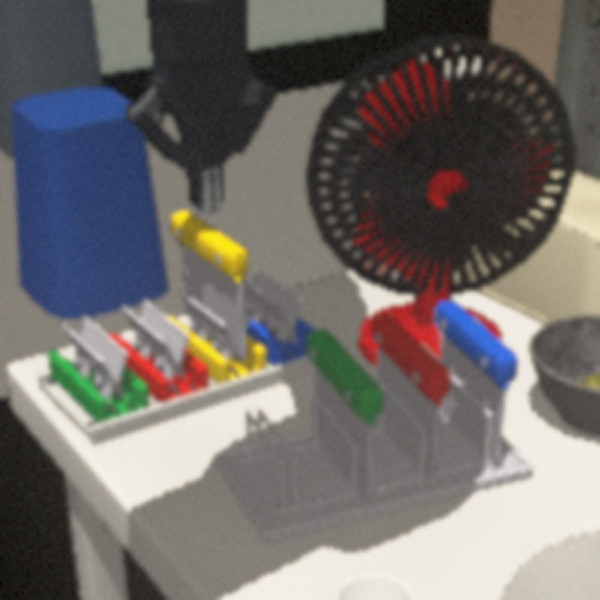

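Yellow stands upright and level in its clip jaws (crop ~(210,240)). Now to press it home.

```bash
python3 - <<'E'
from vis import *; from rob import *
press("yellow")
c=camera("side");i=c["image"][50:250,220:420];cv2.imwrite("pics/s4.png",cv2.resize(i,None,fx=3,fy=3,interpolation=cv2.INTER_CUBIC))
c=camera("top");P=points(c);m=mask(c,"yellow",(180,130,260,252))&(P[...,2]>90);Q=P[m];r=cv2.minAreaRect(Q[:,:2].astype(np.float32));print(r,np.percentile(Q[:,2],[10,50,90]),m.sum())
E
```

```text
press guard=True t 9.6 pos [535.  289.3 120. ] gap 0.0 F [-0.2 -1.8 11.8]
((436.0355529785156, 198.1441650390625), (330.8575439453125, 45.527626037597656), 49.757347106933594) [106.20801584 116.72775369 553.64615951] 74
```

View pics/s4.png

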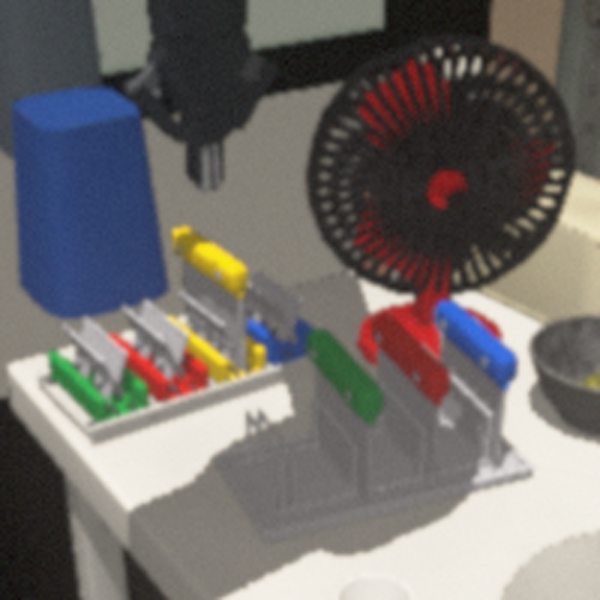

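Yellow dropped about 15 mm and hit a hard stop above 30 N at tip z=120, which matches fully home. Green is next.

```bash
python3 - <<'E'
from vis import *; from rob import *
open_gripper();st("open")
movep((505,190,225),R(-4))
pick("green",100.5)
if 14<read_state()["finger_gap"]<23:
    place("green");press("green")
c=camera("side");i=c["image"][50:250,220:420];cv2.imwrite("pics/s5.png",cv2.resize(i,None,fx=3,fy=3,interpolation=cv2.INTER_CUBIC))
st("end")
E
```

```text
open t 10.9 pos [534.3 288.9 170. ] gap 85.4 F [-0.   0.8  0.6]
down guard=False t 12.8 pos [530.7  89.  100.7] gap 85.3 F [-0.  -0.7  0.4]
clamped t 13.4 pos [531.1  88.8 100.9] gap 18.2 F [ 1.  -1.5  6.1]
lifted t 14.0 pos [530.3  88.5 222.6] gap 18.0 F [ 0.6 -1.1 -2.5]
above clip t 14.9 pos [422.5 284.9 222. ] gap 18.1 F [ 1.3 -0.5 -1.3]
in nip guard=False t 16.2 pos [422.  285.3 125.8] gap 18.0 F [-3.2 -0.1 -2.8]
open t 16.9 pos [422.3 285.4 126. ] gap 85.5 F [ 0.1  0.3 -0.3]
press guard=True t 18.7 pos [423.  285.9 120. ] gap 0.5 F [ 1.2 -1.9 15.2]
end t 19.1 pos [422.3 285.  169.4] gap -0.1 F [ 0.  -0.3  0.4]
```

View pics/s5.png

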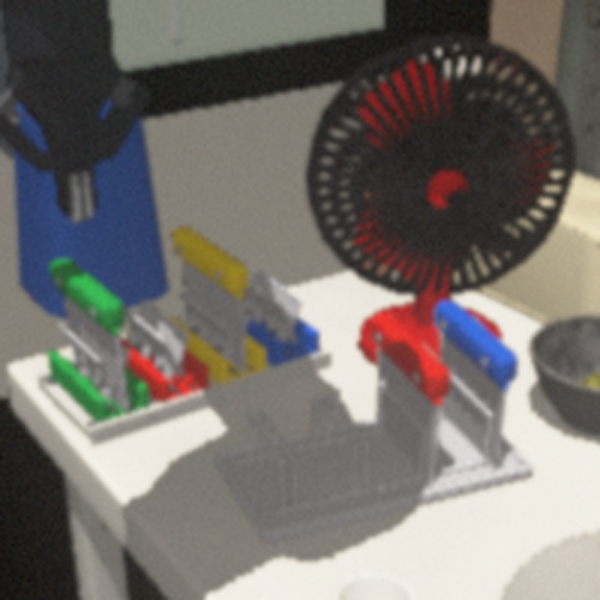

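Green is home (crop ~(85,290)). Red is next; its release height keeps the fingers above the neighbours.

```bash
python3 - <<'E'
from vis import *; from rob import *
movel((422.3,285,225),max_speed=300)
open_gripper()
movep((530,185,225),R(-4))
pick("red",100.5)
if 14<read_state()["finger_gap"]<23:
    place("red",128);press("red")
movel((478.3,200,225),max_speed=300)
c=camera("side");i=c["image"][50:250,220:420];cv2.imwrite("pics/s6.png",cv2.resize(i,None,fx=3,fy=3,interpolation=cv2.INTER_CUBIC))
st("end")
E
```

```text
down guard=False t 22.3 pos [585.9  79.6 100.7] gap 85.3 F [ 0.3 -0.2  1.2]
clamped t 22.9 pos [586.2  79.4 100.8] gap 17.8 F [ 0.7 -0.7  4.9]
lifted t 23.5 pos [585.4  79.1 222.4] gap 17.9 F [-0.5  0.3 -2.5]
above clip t 24.5 pos [478.6 286.4 221.8] gap 18.2 F [-0.5 -0.5 -1.9]
in nip guard=False t 25.7 pos [478.  287.  127.7] gap 18.0 F [-2.7 -0.3 -3.4]
open t 26.4 pos [478.3 287.1 128. ] gap 85.6 F [-0.6  0.3 -0.1]
press guard=True t 28.3 pos [479.  287.4 120.1] gap -0.2 F [-0.7 -2.2 13.6]
end t 29.2 pos [478.1 199.9 224.3] gap 0.4 F [-0.3 -0.8 -0.5]
```

View pics/s6.png

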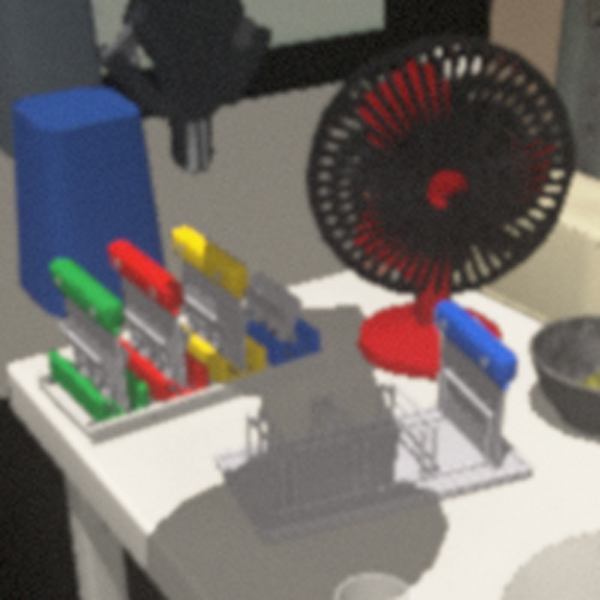

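Three are seated. Before doing blue I'll map the fan near the blue clip from both depth images.

```bash
python3 - <<'E'
from vis import *; from rob import *
top=np.load("top0.npy",allow_pickle=True).item()
# gripper clear of the fan's rim: retreat for the side picture already done in side0
side=np.load("side0.npy",allow_pickle=True).item()
for n,c in(("top",top),("side",side)):
    P=points(c);S=P[(c["range_z"]>0)&(P[...,2]>80)&(P[...,2]<320)&(P[...,0]>600)&(P[...,0]<720)&(P[...,1]>140)&(P[...,1]<360)]
    for z in range(80,300,30):
        G=S[(S[:,2]>=z)&(S[:,2]<z+30)]
        if len(G)>3: print(n,z,len(G),"xmin",np.percentile(G[:,0],1).round(),"ymax",np.percentile(G[:,1],99).round(),"ymax x<640",G[G[:,0]<640][:,1].max(initial=0).round(),"ymax x<660",G[G[:,0]<660][:,1].max(initial=0).round())
def Rt(deg,tilt):
    from scipy.spatial.transform import Rotation as Q
    r=R(deg);return Q.from_rotvec(np.radians(tilt)*r[:,1]).as_matrix()@r
for t in(10,-10):print(t,Rt(CA,t)[:,2])
a=np.radians(SA)
p=np.array(SCR["blue"])+35*np.array([-np.sin(a),np.cos(a)])
b=np.radians(CA);k=np.array(CLIP["blue"])+35*np.array([-np.sin(b),np.cos(b)])
print(p,k)
for t in (0,10,-10): print(t,[inverse_kinematics((*q,z),Rt(d,t)) is not None for q,z,d in((p,95,SA),(p,225,SA),(k,225,CA),(k,120,CA))])
E
```

```text
top 80 44 xmin 640.0 ymax 270.0 ymax x<640 238.0 ymax x<660 238.0
top 110 220 xmin 625.0 ymax 277.0 ymax x<640 268.0 ymax x<660 277.0
top 140 305 xmin 619.0 ymax 285.0 ymax x<640 283.0 ymax x<660 285.0
top 170 475 xmin 620.0 ymax 283.0 ymax x<640 282.0 ymax x<660 284.0
top 200 629 xmin 627.0 ymax 279.0 ymax x<640 277.0 ymax x<660 282.0
top 230 604 xmin 638.0 ymax 270.0 ymax x<640 266.0 ymax x<660 271.0
top 260 358 xmin 666.0 ymax 251.0 ymax x<640 0.0 ymax x<660 0.0
side 80 309 xmin 640.0 ymax 264.0 ymax x<640 263.0 ymax x<660 264.0
side 110 478 xmin 628.0 ymax 276.0 ymax x<640 274.0 ymax x<660 279.0
side 140 569 xmin 622.0 ymax 280.0 ymax x<640 276.0 ymax x<660 281.0
side 170 578 xmin 623.0 ymax 280.0 ymax x<640 276.0 ymax x<660 282.0
side 200 641 xmin 628.0 ymax 276.0 ymax x<640 272.0 ymax x<660 280.0
side 230 519 xmin 641.0 ymax 266.0 ymax x<640 262.0 ymax x<660 264.0
side 260 203 xmin 666.0 ymax 250.0 ymax x<640 0.0 ymax x<660 0.0
10 [-0.00545442  0.17356249 -0.98480775]
-10 [ 0.00545442 -0.17356249 -0.98480775]
[648.29712828 104.29962142] [589.10062343 325.58272961]
0 [True, True, True, True]
10 [True, True, True, True]
-10 [True, True, True, True]
```

The fan's rim reaches x≈619 and y≈285 at z 140–230, so a centred vertical grip on blue would foul it. I'll grip blue 38 mm towards +y with a 5° lean away from the fan, and press it home with a tilted tool.

```bash
cat >> rob.py <<'E'
def Rt(deg,tilt):
    "tool down, leaned by tilt about its closing axis (negative: body towards +y)"
    from scipy.spatial.transform import Rotation as Q
    r=R(deg);return Q.from_rotvec(np.radians(tilt)*r[:,1]).as_matrix()@r
def along(p,deg,d):
    a=np.radians(deg);return np.array(p)+d*np.array([-np.sin(a),np.cos(a)])
E
python3 - <<'E'
from vis import *; from rob import *
p=along(SCR["blue"],SA,38);k=along(CLIP["blue"],CA,38);T=-5
print(inverse_kinematics((*along(CLIP["blue"],CA,8),120),Rt(CA,-30)))
open_gripper()
movep((570,130,225),Rt(SA,T));movel((*p,225),Rt(SA,T),max_speed=200)
g=movel((*p,97),Rt(SA,T),max_speed=120,guard=8);st(f"down {g}")
if not g:
    clamp();st("clamped")
    movel((*p,222),Rt(SA,T),max_speed=200);st("lift")
c=camera("side");i=c["image"][50:250,220:420];cv2.imwrite("pics/s7.png",cv2.resize(i,None,fx=3,fy=3,interpolation=cv2.INTER_CUBIC))
E
```

```text
[-0.38689931  0.96565813 -0.68701863  1.3148599   0.85015054  1.56067289
 -1.18041514]
down False t 32.3 pos [649.2 107.5  97.8] gap 85.1 F [ 0.9 -0.2  0.3]
clamped t 32.9 pos [649.  107.3  97.3] gap 18.3 F [ 0.1 -0.5  4.3]
lift t 33.7 pos [648.3 106.9 220.7] gap 18.1 F [ 0.1 -1.1 -1.3]
```

View pics/s7.png

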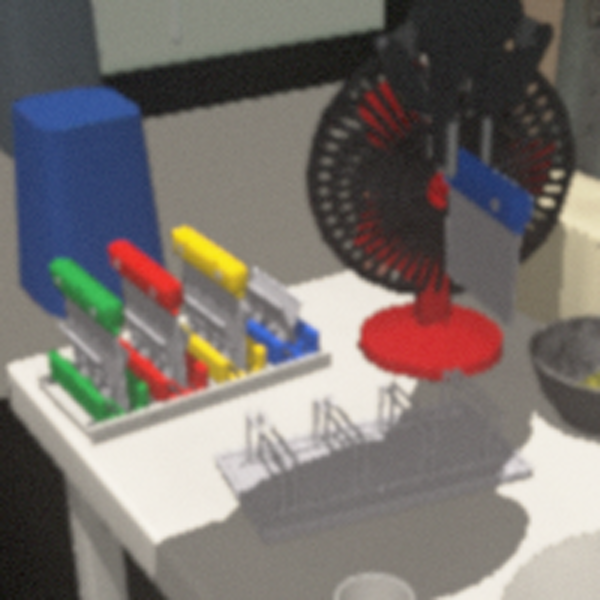

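Blue hangs upright and level (crop ~(490,230)). I'll carry it round the fan.

```bash
python3 - <<'E'
from vis import *; from rob import *
k=along(CLIP["blue"],CA,38);T=-5
movel((555,160,230),Rt(-4,T),max_speed=250)
movel((545,k[1],230),Rt(CA,T),max_speed=250)
movel((*k,230),Rt(CA,T),max_speed=150);st("over")
c=camera("side");i=c["image"][50:250,220:420];cv2.imwrite("pics/s8.png",cv2.resize(i,None,fx=3,fy=3,interpolation=cv2.INTER_CUBIC))
c=camera("top");np.save("top8.npy",c,allow_pickle=True)
E
```

```text
over t 35.6 pos [589.5 327.3 229.7] gap 18.4 F [-0.5 -0.  -0.7]
```

View pics/s8.png

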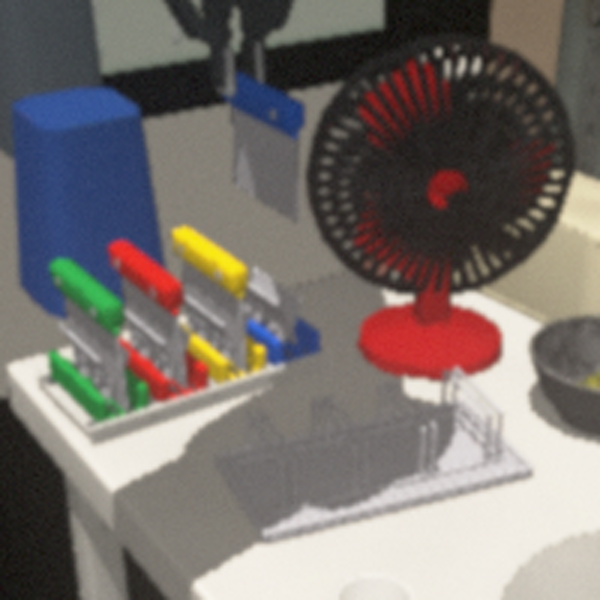

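Blue is above its clip, clear of the fan and level to within a few degrees. Next: insert, release and press.

```bash
python3 - <<'E'
from vis import *; from rob import *
k=along(CLIP["blue"],CA,38);T=-5;Rc=Rt(CA,T)
movel((*k,165),Rc,max_speed=150);st("a")
g=movel((*k,124),Rc,max_speed=50,guard=25);st(f"nip {g}")
open_gripper();movel((*k,155),Rc,max_speed=150);clamp();st("up")
c=camera("side");i=c["image"][50:250,220:420];cv2.imwrite("pics/s9.png",cv2.resize(i,None,fx=3,fy=3,interpolation=cv2.INTER_CUBIC))
E
```

```text
a t 36.3 pos [589.  328.9 165.7] gap 18.2 F [-0.1  0.2 -1.7]
nip False t 37.2 pos [588.9 328.3 123.8] gap 18.2 F [ 0.4 -1.  -4.5]
up t 39.0 pos [589.  328.6 155. ] gap 0.2 F [0.1 0.  0.2]
```

View pics/s9.png

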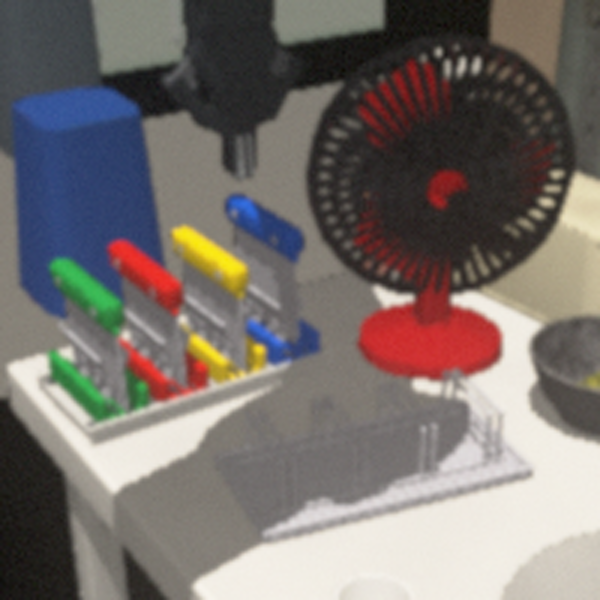

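Blue stands upright in the jaws (crop ~(265,235)). I'll press it with the tool leaned away from the fan.

```bash
python3 - <<'E'
from vis import *; from rob import *
k=along(CLIP["blue"],CA,38);q=along(CLIP["blue"],CA,6);Rp=Rt(CA,-30)
movel((*k,185),Rp,max_speed=120)
movel((*q,165),Rp,max_speed=120);st("a")
g=movel((*q,119),Rp,max_speed=40,guard=30);st(f"press {g}")
movel((*q,165),Rp,max_speed=150)
movel((*along(CLIP["blue"],CA,60),230),Rp,max_speed=200)
movep((480,-20,260),R(SA));st("away")
for n in("side","top"):
    c=camera(n);np.save(n+"10.npy",c,allow_pickle=True)
    i=c["image"][100:200,220:340] if n=="side" else c["image"][130:260,180:260]
    cv2.imwrite(f"pics/{n}10.png",cv2.resize(i,None,fx=5 if n=="side" else 4.5,fy=5 if n=="side" else 4.5,interpolation=cv2.INTER_CUBIC))
P=points(c);b=np.radians(CA);u=np.array([np.cos(b),np.sin(b)]);v=np.array([-u[1],u[0]])
for col,(x,y) in CLIP.items():
    m=mask(c,col,(180,120,262,255))&(P[...,2]>95)&(P[...,2]<140);Q=P[m];r=cv2.minAreaRect(Q[:,:2].astype(np.float32))
    d=np.array(r[0])-[x,y];t=Q[(abs((Q[:,:2]-r[0])@u)<5)]
    l=(t[:,:2]-r[0])@v
    print(col,np.round(r[1]),round(r[2],1),"dx",(d@u).round(1),"dy",(d@v).round(1),"z",np.median(t[:,2]).round(1),"ends",np.median(t[l<-25][:,2]).round(1),np.median(t[l>25][:,2]).round(1))
E
```

```text
a t 40.1 pos [590.5 295.8 165.5] gap 0.0 F [ 0.3 -0.2  0.8]
press True t 41.1 pos [590.7 295.1 123.7] gap -0.0 F [ 0.4 -3.2 11. ]
away t 43.8 pos [480.4 -19.4 260. ] gap -0.1 F [ 0.9 -0.  -0.9]
blue [ 19. 100.] 0.8 dx -2.1 dy -1.0 z 118.4 ends 118.2 118.2
yellow [ 20. 102.] 1.9 dx -1.6 dy -1.2 z 118.5 ends 118.7 118.3
red [ 96. 224.] 68.7 dx 75.4 dy -32.0 z nan ends nan nan
green [ 19. 100.] 2.1 dx -3.1 dy -4.3 z 118.2 ends 118.2 117.8
  return _methods._mean(a, axis=axis, dtype=dtype,
  ret = ret.dtype.type(ret / rcount)
```

View pics/side10.png

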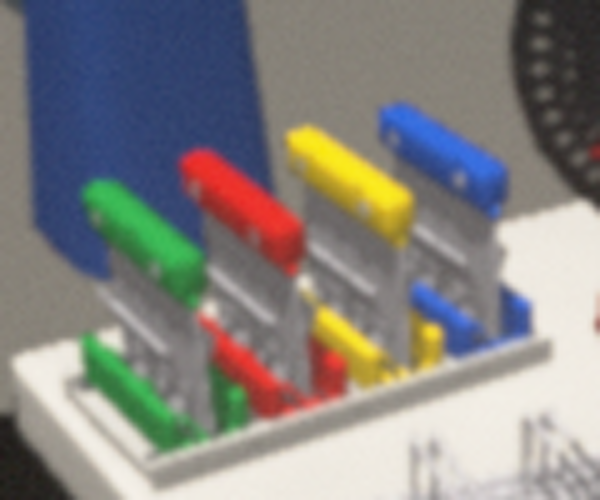

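View pics/top10.png

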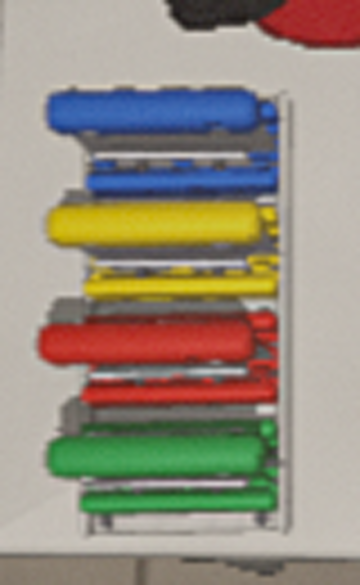

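The blue, yellow and green tops are all at the same height and level. Red's mask was polluted by the fan's red base, so I'll recheck it before handing in.

```bash
python3 - <<'E'
from vis import *; from rob import *
c=np.load("top10.npy",allow_pickle=True).item();P=points(c)
m=mask(c,"red",(180,190,262,225))&(P[...,2]>95)&(P[...,2]<140);Q=P[m];r=cv2.minAreaRect(Q[:,:2].astype(np.float32))
d=np.array(r[0])-CLIP["red"];print(r,d,np.percentile(Q[:,2],[10,50,90]))
if abs(d[0])<5 and abs(d[1])<9 and 115<np.percentile(Q[:,2],60)<121: print(finish_job())
E
```

```text
((474.5096740722656, 288.12384033203125), (20.421350479125977, 100.64471435546875), 0.8346434831619263) [-3.79032593  1.02384033] [112.64160881 117.37026288 120.25226579]
the job is handed in; nothing more can be done
None
```

All four scrapers are pressed fully home and released in the clips of their own colours, the glass and pepper jar were never approached, and I handed the job in after about 44 s of robot time; it returned no verdict.

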